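# Rub down both outer faces of a corner tile

## Task

On the control panel press and let go the small key farthest from the big stop button (dust extraction), then the small key in the middle (bar drive), never both together and never the stop. Take the L-shaped corner tile that stands alone on the bench and, keeping it upright, draw its wider outer face flat along the front of the low rubbing bar from the bar's left end to its right end as the robot sees it, keeping it in touch all the way; then turn the tile and draw its narrower outer face along the bar in the same way, left to right. Finish by standing the tile upright on the wooden ware board and letting go, without shifting the two finished tiles there or the bowl and cup nearby.

Things in the scene. Friction and masses are not known exactly. Their poses are not given: they have to be found in the camera images.
- tile: The workpiece: L-shaped corner tile on end, 80 mm tall, legs 16 thick. Wide leg x=-8..8, y=-35..35 mm, outer face x=+8. Narrow leg x=-42..8, y=-35..-19, outer face (50 wide) y=-35. Origin on the underside below the wide leg's middle, z up. About 250 g. Pinch the wide leg from above near y=+12 mm, fingertips over 35 mm above the underside to clear the bar. Starts on the bench before the bar.
- tile_wide (a point): Point on the tile's wide outer face: body (+8, 0, 16) mm.
- tile_narrow (a point): Point on the tile's narrow outer face, mid-width: body (-17, -35, 16) mm.
- rub: Fixed rubbing fixture: dark abrasive bar 200 mm long (y=-100..100), 25 thick, 32 high, front face at x=-12.5 mm. End clamps 28 high, 7.5 mm behind the front face, reach y=+-122; motor housing 36 high behind (x=25..85). Origin on the bench under the bar's centre; x away from the robot, y along the bar to the robot's left.
- board: Wooden ware board fixed on the bench, 190 mm (x) by 170 mm (y), 14 mm thick; origin at the centre of its underside. Two finished corner tiles stand on its far half; its near half (x below 0) is free.
- panel: Grey control panel fixed on the bench, 100 mm (x) by 190 mm (y), 30 mm high, origin at the centre of its underside; three grey push buttons stand in a row along y. The panel and the ware board are found one to the robot's left, one to its right.
- key_fan_top (a point): Middle of the top of the extraction key, 26 mm across, at panel y=+62 mm, farthest from the stop; pressed straight down.
- key_fan (a joint): Extraction key's travel, 0 up to 0.006 m fully down; spring, 4 N fully down.
- key_drive_top (a point): Middle of the top of the bar drive key, 26 mm across, at panel y=+8 mm, the middle one.
- key_drive (a joint): Drive key's travel, 0 up to 0.006 m fully down; spring, 4 N.
- key_stop_top (a point): Middle of the top of the big stop button, 48 mm across, at panel y=-58 mm; leave it alone.
- key_stop (a joint): Stop button's travel, 0 up to 0.006 m.
- done_a: Finished corner tile, the same shape, size and axes as the workpiece, standing on the board's far half towards +y; leave it.
- done_b: Another finished corner tile, on the board's far half towards -y, turned about a quarter; leave it.
- dish: Small teal bowl, 92 mm across, 36 mm high, origin under its centre; leave it.
- cup: White handleless cup, 68 mm across, 60 mm high, origin under its centre; leave it.
Mind the look-alikes: they are no part of the job. What is shaped like the tile but blue or purple is not meant.

How it is judged (in metres and radians):
On the way, in this order (a step that is already met when the one before it is completed fails the run):
1. extraction key pressed home, the other keys up (value of joint key_fan above 0.004 m and value of joint key_drive below 0.002 m), for 0.1 s.
2. then the drive key pressed home, the extraction key up again (value of joint key_drive above 0.004 m and value of joint key_fan below 0.002 m), for 0.1 s.
3. the wide outer face lies flat against the front of the bar near its left end (contact force between tile and rub above 0.5 N and x of tile_wide in the frame of rub between -0.0175 and -0.009 m and z of tile_wide in the frame of rub below 0.035 m and angle between the y axis of tile and the y axis of rub, either way round below 0.12 rad and angle between tile's own z axis and vertical below 0.2 rad and y of tile_wide in the frame of rub above 0.045 m), for 0.1 s.
4. still touching, the wide face passes the middle of the bar (contact force between tile and rub above 0.5 N and x of tile_wide in the frame of rub between -0.0175 and -0.009 m and z of tile_wide in the frame of rub below 0.035 m and angle between the y axis of tile and the y axis of rub, either way round below 0.12 rad and angle between tile's own z axis and vertical below 0.2 rad and y of tile_wide in the frame of rub between -0.015 and 0.015 m).
5. still touching, the wide face comes near the bar's right end (contact force between tile and rub above 0.5 N and x of tile_wide in the frame of rub between -0.0175 and -0.009 m and z of tile_wide in the frame of rub below 0.035 m and angle between the y axis of tile and the y axis of rub, either way round below 0.12 rad and angle between tile's own z axis and vertical below 0.2 rad and y of tile_wide in the frame of rub below -0.045 m).
6. the narrow outer face lies flat against the front of the bar near its left end (contact force between tile and rub above 0.5 N and x of tile_narrow in the frame of rub between -0.0175 and -0.009 m and z of tile_narrow in the frame of rub below 0.035 m and angle between the x axis of tile and the y axis of rub, either way round below 0.12 rad and angle between tile's own z axis and vertical below 0.2 rad and y of tile_narrow in the frame of rub above 0.045 m), for 0.1 s.
7. still touching, the narrow face passes the middle of the bar (contact force between tile and rub above 0.5 N and x of tile_narrow in the frame of rub between -0.0175 and -0.009 m and z of tile_narrow in the frame of rub below 0.035 m and angle between the x axis of tile and the y axis of rub, either way round below 0.12 rad and angle between tile's own z axis and vertical below 0.2 rad and y of tile_narrow in the frame of rub between -0.015 and 0.015 m).
8. still touching, the narrow face comes near the bar's right end (contact force between tile and rub above 0.5 N and x of tile_narrow in the frame of rub between -0.0175 and -0.009 m and z of tile_narrow in the frame of rub below 0.035 m and angle between the x axis of tile and the y axis of rub, either way round below 0.12 rad and angle between tile's own z axis and vertical below 0.2 rad and y of tile_narrow in the frame of rub below -0.045 m).
At the end, for the whole second after the job is handed in: The tile stands upright (within 0.1 rad) at rest on the ware board, its underside 10 to 18 mm above the bench, its origin and the points tile_wide and tile_narrow all within the board's outline; both small keys are up (angle between tile's own z axis and vertical below 0.1 rad and height (world z) of tile between 0.01 and 0.018 m and contact force between tile and board above 0.3 N and x of tile_wide in the frame of board between -0.095 and 0.095 m and y of tile_wide in the frame of board between -0.085 and 0.085 m and x of tile_narrow in the frame of board between -0.095 and 0.095 m and y of tile_narrow in the frame of board between -0.085 and 0.085 m and x of tile in the frame of board between -0.095 and 0.095 m and y of tile in the frame of board between -0.085 and 0.085 m and linear speed of tile below 0.02 m/s and angular speed of tile below 0.2 rad/s and value of joint each of key_fan, key_drive below 0.002 m); the robot touches nothing.
It fails at once if the stop button is pressed (value of joint key_stop above 0.003 m).
It fails at once if both small keys are down together (value of joint each of key_fan, key_drive above 0.003 m).
It fails at once if the tile is tipped over (angle between tile's own z axis and vertical above 0.6 rad).
It fails at once if a finished tile, the bowl or the cup is shifted by more than 20 mm (distance of any of done_a, done_b, dish, cup from where it was at the start of the episode above 0.02 m).
It also fails if it takes over 69 s, if anything falls off the work surface, if the arm or the gripper's body presses on something with over 40 N, if the wrist force passes 120 N, or if a joint passes its speed limit or range.

## Robot

A 6-joint arm with a two-finger parallel gripper is mounted at the origin on the work surface. World frame = base frame: x ahead of the robot, y to its left, z up, the work surface at z = 0. Lengths are in m, angles in degrees, forces in N, time in s.
With the tool pointing down it reaches from about 0.4 to 0.825 m from the base axis. Payload 7 kg.
Tool frame: the origin (TCP) lies midway between the tips of the shut fingers; the grasp point (between the pads) lies ctrl.grasp_offset behind it (ctrl.grasp_offset is the distance from the TCP to the grasp point, in m); z points along the fingers, y is the line along which they close (so a half turn about z gives the same grasp; the last joint's range is limited). The gripper opens to 88 mm and grips with 3 to 60 N. Pads are 19 mm wide; open, the fingers measure 130 mm over their backs; the gripper's body (78 mm by 193 mm) begins 47 mm behind the grasp point.
Start: joints at [-52.019, 20.546, 0.682, 0, -70.136, -16.507], TCP at [0.247, -0.628, 0.227] pointing down, gripper open.
Joint ranges: [-176.03, 176.03], [-82.01, 121.73], [-58.28, 71.71], [-173.87, 95.51], [-174.79, -0.11], [-173.66, 173.66]. Speed limits (degrees/s): [136.94, 136.94, 172.46, 180, 180, 180].

## Interface

Orientations are given as [roll, pitch, yaw] about the fixed x, y, z axes, in that order (R = Rz(yaw) Ry(pitch) Rx(roll)).
In Python, from plant import ctrl gives the robot as it stands. The module is installed in compiled form; this text tells all that it offers.
- The arm moves only by the tool send_rows, never from a script. Its argument "increments" is a list that holds one entry, the list of rows, each a list of 4 numbers: the shift along the world's x, y, z normalised to -1 to 1, where 1 is 0.2 m, then the turn about the world's z normalised to -1 to 1, where 1 is 1.5 rad. In form: [[[x, y, z, roll], ...]]. A call has 1 to 12 rows; each row is the pose to reach, as a shift and turn from the pose commanded when the call began; what a row does not reach only later rows make up. A row lasts 1/8 s, in which the tool goes at most 62.5 mm and 10.7 degrees, less where a joint would pass 70% of its speed; a pose out of reach is approached as far as the arm can. A call with a number of a shift or a turn outside -1 to 1 is refused whole. A call with a gripper value outside its range is refused whole. "jaw" is the opening, from 0 (shut) to 1 (fully open), set as the call begins (left out, the last holds). The fingers move at their own pace and stop on an object; the grip force is fixed at half the most. Time passes only in rows, so rows that repeat a pose let the fingers close. It gives the time, the measured TCP pose, the force, the opening and the grip force at its end, in the units of the state.
- ctrl.get_obs(): the state, without advancing time (a new reading comes with each control period).
- ctrl.snapshot(name): name is "side" or "top" or "wrist"; returns the picture (420x560x3 uint8, red, green, blue); there is no depth.
- ctrl.calibration(name): a dict with "mtx" (3x3 intrinsics, pixels), "k1" (the pictures are not rectified: a ray, as slopes to the right and down, at radius r is drawn at 1 + k1 r^2 times it, then the intrinsics apply), "eye" and "attitude" of the camera in the world. Camera axes: x right, y up, looking along -z (the intrinsics and any distortion apply to the point x, -y, -z); pixel columns grow to the right and rows downward; lengths in m; the calibration is good to about 2 mm. A picture is of the moment at which its call begins: read the wrist's pose just before it. calibration takes no time and is no camera call; for the wrist camera it gives the pose at the moment of the call.
- ctrl.close_job(): hands the job in; it is judged then, once.
Trained networks look in the newest picture that a camera, given by its name, has taken for a name from the list of things; names that differ only in an ending like _2 or _b are one class to them, and where a whole thing is asked for, a point or a joint stands for the part that bears it (a point fixed in the world has none). Each returns a list of dicts, best first, with "conf" (0 to 1); they miss things now and then, are a little off and sometimes report something else, mostly with a low value. They report only what shows in the picture. A call takes as long as a camera call. They do not tell look-alikes from the thing itself.
- ctrl.trace(thing, camera): "mask" (420x560 bool, what is visible of it) and "bbox" ([left, top, right, bottom] in pixels, round what is visible of it).
- ctrl.spot_point(thing, camera): "pixel" ([row, column] in pixels: a listed point, or the origin of a listed thing).
The state is a dict: "clock": time; "joint_pos": joint angles; "qvel": joint speeds; "tau": joint torques, N m; "tool_pos": TCP position; "orientation": TCP orientation; "force": force on the tool from outside, world axes, zero at the start; "moment": the same for the moment, N m; "opening": finger opening in m; "gripper_force": force on a finger pad.
Only numpy, scipy, OpenCV 4.12 (cv2) and the standard library are available. Lean on these libraries where they do the work, as an engineer would, in place of code of your own. Each camera call takes 0.05 s, during which the arm holds its last target. There are 200 camera calls.

## Working session

There is one attempt and no reset: what is moved stays moved. The work goes in short steps, Python scripts to look and compute and a tool call to move; the robot and the scene stay as the last step left them, time stands still between calls to the robot, and variables do not carry over. Pictures are saved under pics/ and viewed, at most 10 in all, crops included, and the job is handed in when it is done.

Besides the shell and the picture viewer there is one more tool, called after "Emit:" by a JSON object that holds its "fn" and its "kwargs". send_rows: Moves the arm, as the interface text tells. Its arguments: {"type":"object","properties":{"increments":{"type":"array"},"jaw":{"type":"number"}},"required":["increments"]}

```bash
mkdir -p pics; cat > h.py <<'E'
import numpy as np, cv2
from plant import ctrl
def px2w(cam,row,col,z):
    c=ctrl.calibration(cam); K=np.array(c["mtx"]); k1=c["k1"]
    d=np.array([(col-K[0,2])/K[0,0],(row-K[1,2])/K[1,1]]); u=d.copy()
    for _ in range(30): u=d/(1+k1*(u@u))
    R=att(c); v=R@np.array([u[0],-u[1],-1]); e=np.array(c["eye"])
    return e+v*(z-e[2])/v[2]
def att(c):
    a=np.array(c["attitude"],float)
    if a.shape==(3,3): return a
    from scipy.spatial.transform import Rotation as Ro
    return Ro.from_euler('xyz',a,degrees=True).as_matrix()
def w2px(cam,P):
    c=ctrl.calibration(cam); K=np.array(c["mtx"]); p=(np.atleast_2d(P)-np.array(c["eye"]))@att(c)
    u=np.c_[p[:,0]/-p[:,2],-p[:,1]/-p[:,2]]; u=u*(1+c["k1"]*(u**2).sum(1))[:,None]
    return np.c_[u[:,1]*K[1,1]+K[1,2],u[:,0]*K[0,0]+K[0,2]]  # row,col
def save(cam,name):
    im=ctrl.snapshot(cam); cv2.imwrite("pics/"+name,im[:,:,::-1]); return im
E
python3 - <<'E'
from h import *
o=ctrl.get_obs(); print(o["clock"],o["tool_pos"],o["orientation"],ctrl.grasp_offset)
print(ctrl.calibration("top"),ctrl.calibration("side"))
save("top","top0.png"); save("side","side0.png")
H={"tile":0,"tile_wide":.016,"tile_narrow":.016,"rub":0,"board":0,"panel":0,"key_fan_top":.04,"key_drive_top":.04,"key_stop_top":.04,"done_a":.014,"dish":0,"cup":0}
for n,z in H.items():
    for cam in ("top",):
        for d in ctrl.spot_point(n,cam)[:4]:
            print(n,cam,round(d["conf"],2),np.round(d["pixel"],1),np.round(px2w(cam,*d["pixel"],z),4)[:2])
E
```

```text
0.0 [ 0.24690632 -0.62769456  0.22562404] [ 1.79905259e+02 -7.49676700e-03 -1.58532829e+02] 0.0188
{'mtx': array([[523.99964389,   0.        , 280.90938296],
       [  0.        , 523.99964389, 212.41501572],
       [  0.        ,   0.        ,   1.        ]]), 'k1': -0.09039843355101383, 'eye': array([ 0.41705762, -0.01194737,  1.18129207]), 'attitude': array([  6.21122997,   1.89657259, -90.07664475])} {'mtx': array([[529.1294798 ,   0.        , 283.59168354],
       [  0.        , 529.1294798 , 205.75296983],
       [  0.        ,   0.        ,   1.        ]]), 'k1': -0.051875759943157636, 'eye': array([0.22695394, 0.89668125, 0.75815398]), 'attitude': array([  53.20085689,    1.17930964, -163.02579435])}
tile top 0.88 [270.1 334.3] [ 0.4152 -0.0924]
tile top 0.83 [242.3 284.3] [0.4779 0.0194]
tile top 0.63 [323.4 190.7] [0.2961 0.23  ]
tile_wide top 0.76 [263.6 337.2] [ 0.4295 -0.0979]
tile_wide top 0.72 [326.7 192.9] [0.2905 0.2217]
tile_wide top 0.71 [242.  284.7] [0.4778 0.0181]
tile_wide top 0.22 [236.8 425.2] [ 0.4879 -0.2943]
tile_narrow top 0.93 [258.5 296.8] [ 0.4411 -0.0086]
tile_narrow top 0.86 [282.7 348.4] [ 0.3875 -0.1221]
tile_narrow top 0.23 [247.9 164.6] [0.465  0.2883]
rub top 0.75 [257.9 297.3] [ 0.4427 -0.0097]
rub top 0.67 [175.8 291.9] [0.6298 0.0017]
board top 0.81 [234.5 425.9] [ 0.4941 -0.2999]
panel top 0.59 [247.3 165.4] [0.467  0.2906]
key_fan_top top 0.53 [245.2 132.7] [0.47   0.3542]
key_drive_top top 0.63 [249.2 156.1] [0.4612 0.3012]
key_stop_top top 0.58 [251.4 184.5] [0.4563 0.2376]
done_a top 0.82 [212.2 407.1] [ 0.5433 -0.2558]
done_a top 0.75 [211.9 446. ] [ 0.5436 -0.3433]
dish top 0.86 [132.3 411.3] [ 0.7301 -0.2741]
cup top 0.78 [132.1 176.8] [0.7357 0.2702]
```

View pics/top0.png

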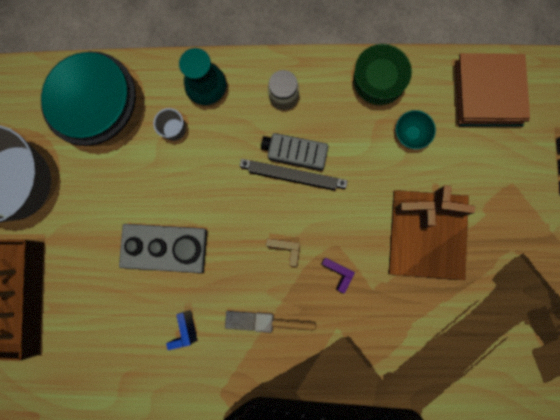

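View pics/side0.png

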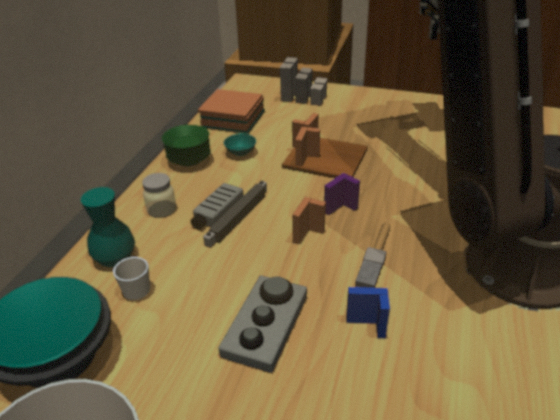

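Tan L at (284,250) in the top view is the tile: natural clay colour like the finished ones, alone before the bar. The purple L (338,275) and blue L (183,333) are look-alikes. The bar is at (297,176), the panel at (163,248) with the fan key leftmost (133,246), drive (157,248) and stop (185,249), and the board at (428,235). I'll fit the poses by silhouette and confirm with one crop.

```bash
cat >> h.py <<'E'
from scipy.optimize import minimize
def box(x0,x1,y0,y1,z0,z1): return np.array([[x,y,z] for x in(x0,x1) for y in(y0,y1) for z in(z0,z1)])/1000
TILE=[box(-8,8,-35,35,0,80),box(-42,8,-35,-19,0,80)]
RUB=[box(-12.5,12.5,-100,100,0,32),box(-5,12.5,-122,122,0,28),box(25,85,-55,55,0,36)]
BAR=RUB[:2]
BOARD=[box(-95,95,-85,85,0,14)]; PANEL=[box(-50,50,-95,95,0,30)]
def tf(b,p,z=0):
    c,s=np.cos(p[2]),np.sin(p[2]); return np.c_[p[0]+c*b[:,0]-s*b[:,1],p[1]+s*b[:,0]+c*b[:,1],b[:,2]+z]
def sil(cam,M,p,z=0,S=4):
    m=np.zeros((420*S,560*S),np.uint8)
    for b in M:
        q=w2px(cam,tf(b,p,z))[:,::-1]*S+S/2
        cv2.fillConvexPoly(m,cv2.convexHull(np.round(q).astype(np.int32)),1)
    return cv2.resize(m.astype(np.float32),(560,420),interpolation=cv2.INTER_AREA)
def fit(M,masks,p0,z=0):
    def f(p): 
        v=0
        for cam,mk in masks.items():
            s=sil(cam,M,p,z); v+=1-np.minimum(s,mk).sum()/np.maximum(s,mk).sum()
        return v
    p=np.array(p0,float)
    for st in (.015,.005):
        sx=np.vstack([p]+[p+d for d in np.diag([st,st,st*8])]); r=minimize(f,p,method='Nelder-Mead',options=dict(initial_simplex=sx,maxiter=120)); p=r.x
    return p,r.fun
def near(n,cam,p,z=0.02):
    t=w2px(cam,[p[0],p[1],z])[0]; best=None
    for d in ctrl.trace(n,cam):
        rr,cc=np.nonzero(d["mask"]); dd=np.hypot(rr.mean()-t[0],cc.mean()-t[1])
        if best is None or dd<best[0]: best=(dd,d["mask"].astype(np.float32),d["conf"])
    return best
E
python3 - <<'E'
from h import *
top=save("top","top1.png"); side=save("side","side1.png")
J={"tile":(TILE,(.478,.019,-.08),.04),"rub":(RUB,(.63,.002,-.15),.02),"board":(BOARD,(.494,-.3,0),.01),"panel":(PANEL,(.467,.29,-.05),.02)}
out=cv2.resize(top[:,:,::-1],None,fx=4,fy=4)
for n,(M,p0,zz) in J.items():
    mk={}
    for c in("top","side"):
        b=near(n,c,p0,zz)
        if b: print(n,c,round(b[0],1),b[1].sum(),b[2]); 
        if b and b[0]<25: mk[c]=b[1]
    for sub in (["top"],["side"],["top","side"]):
        if all(c in mk for c in sub):
            if n=="board" and sub!=["top"]: continue
            p,v=fit(M,{c:mk[c] for c in sub},p0); print("  ",sub,np.round(p[:2],4),round(np.degrees(p[2]),2),round(v,3))
            if sub==["top"] :
              for b in M:
                h=cv2.convexHull(np.round(w2px("top",tf(b,p))[:,::-1]*4+2).astype(np.int32)); cv2.polylines(out,[h],True,(0,255,255),1)
cv2.imwrite("pics/fit.png",cv2.resize(out[480:1200,440:1440],(800,576)))
E
```

```text
tile top 7.4 393.0 0.63
tile side 10.6 1175.0 0.98
   ['top'] [0.4706 0.0225] -7.55 0.096
   ['side'] [0.4688 0.0222] -6.92 0.049
   ['top', 'side'] [0.4701 0.0225] -7.53 0.172
rub top 12.7 3168.0 0.57
rub side 10.8 2692.0 0.71
   ['top'] [0.6286 0.002 ] -12.07 0.156
   ['side'] [ 6.261e-01 -4.000e-04] -12.08 0.099
   ['top', 'side'] [6.277e-01 1.000e-04] -12.14 0.271
board top 6.9 5153.0 0.89
board side 6.5 2055.0 0.91
   ['top'] [ 0.4933 -0.3037] -4.63 0.218
panel top 1.0 3833.0 0.58
panel side 6.6 5295.0 0.77
   ['top'] [0.4653 0.2916] -3.91 0.034
   ['side'] [0.4635 0.2907] -3.12 0.035
   ['top', 'side'] [0.4641 0.2911] -3.51 0.079
```

View pics/fit.png

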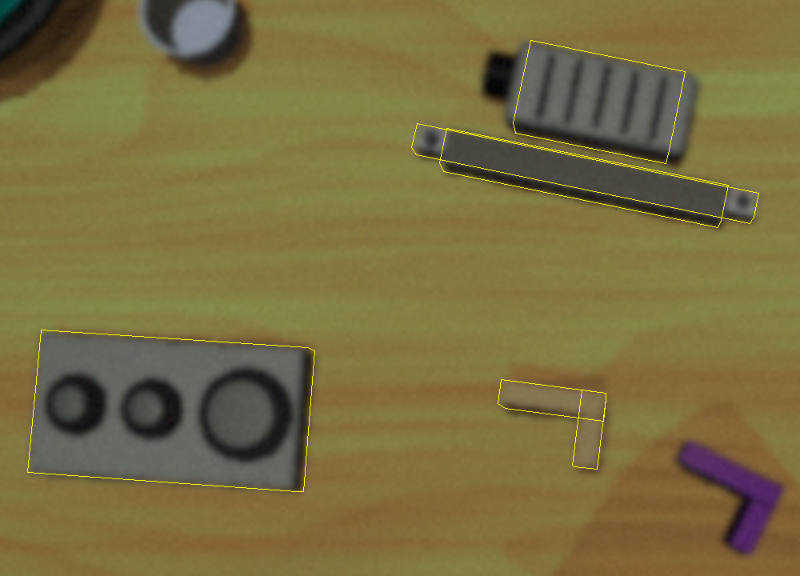

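The crop confirms the tan L, and the fits agree with the pictures. Now moving towards the extraction key.

Emit:
{"fn": "send_rows", "kwargs": {"increments": [[[1,1,0,0.355],[1,1,0,0.355],[1,1,0,0.355],[1,1,0,0.355],[1,1,0,0.355]]], "jaw": 0}}

```text
clock: 1.82
tool_pos: [0.449, -0.426, 0.2268]
orientation: [-180.0, 0.0, -127.9]
force: [-0.5, -0.4, 0.5]
opening: 0.043
gripper_force: 0.0
```

Emit:
{"fn": "send_rows", "kwargs": {"increments": [[[0.1,1,0,0.355],[0.1,1,0,0.355],[0.1,1,0,0.355],[0.1,1,0,0.355]]]}}

```text
clock: 2.33
tool_pos: [0.4674, -0.2252, 0.2272]
orientation: [-179.9, 0.0, -97.2]
force: [0.5, 0.4, 1.0]
opening: 0.0038
gripper_force: 0.0
```

Emit:
{"fn": "send_rows", "kwargs": {"increments": [[[0,1,0,0],[0,1,0,0],[0,1,0,0],[0,1,0,0]]]}}

```text
clock: 2.82
tool_pos: [0.4673, -0.0256, 0.227]
orientation: [-179.9, 0.0, -97.4]
force: [-0.0, -0.1, -0.5]
opening: 0.0004
gripper_force: 0.0
```

Emit:
{"fn": "send_rows", "kwargs": {"increments": [[[0,1,0,0],[0,1,0,0],[0,1,0,0],[0,1,0,0]]]}}

```text
clock: 3.32
tool_pos: [0.4676, 0.1742, 0.2264]
orientation: [-180.0, -0.0, -97.4]
force: [0.1, -0.9, -1.0]
opening: 0.0003
gripper_force: 0.0
```

Emit:
{"fn": "send_rows", "kwargs": {"increments": [[[0,0.895,-0.3,0],[0,0.895,-0.76,0],[0,0.895,-0.76,0],[0,0.895,-0.76,0],[0,0.895,-0.76,0],[0,0.895,-0.76,0]]]}}

```text
clock: 4.08
tool_pos: [0.4678, 0.3498, 0.0746]
orientation: [180.0, -0.0, -97.6]
force: [0.0, -0.4, 0.5]
opening: 0.0008
gripper_force: 0.0
```

```bash
python3 - <<'E'
from h import *
print(ctrl.get_obs()["tool_pos"])
im=save("side","side2.png")
for n in ("key_fan_top","key_drive_top"):
  for c in ("side","top"):
    if c=="top": ctrl.snapshot("top")
    for d in ctrl.spot_point(n,c)[:2]: print(n,c,d["conf"],[np.round(px2w(c,*d["pixel"],z),3)[:2] for z in(.035,.045)])
E
```

```text
[0.46778089 0.34984269 0.07458945]
key_fan_top side 0.71 [array([0.472, 0.341]), array([0.469, 0.348])]
key_drive_top side 0.42 [array([0.468, 0.287]), array([0.465, 0.295])]
key_drive_top top 0.63 [array([0.466, 0.307]), array([0.466, 0.304])]
key_drive_top top 0.2 [array([ 0.548, -0.254]), array([ 0.547, -0.251])]
```

Emit:
{"fn": "send_rows", "kwargs": {"increments": [[[0,0,-0.05,0],[0,0,-0.09,0],[0,0,-0.12,0],[0,0,-0.14,0],[0,0,-0.14,0]]]}}

```text
clock: 5.05
tool_pos: [0.4667, 0.3505, 0.0465]
orientation: [180.0, -0.1, -97.5]
force: [-2.4, -1.5, 2.6]
opening: 0.0004
gripper_force: 1.9
```

Emit:
{"fn": "send_rows", "kwargs": {"increments": [[[0,0,-0.01,0],[0,0,-0.01,0],[0,0,-0.01,0]]]}}

```text
clock: 5.42
tool_pos: [0.4669, 0.3506, 0.046]
orientation: [-180.0, -0.0, -97.5]
force: [-6.7, -3.9, 18.0]
opening: 0.0003
gripper_force: 8.7
```

Emit:
{"fn": "send_rows", "kwargs": {"increments": [[[0,0,0.15,0],[0,0,0.15,0],[-0.017,-0.27,0.15,0],[-0.017,-0.27,0.15,0],[-0.017,-0.27,0.08,0],[-0.017,-0.27,0.04,0],[-0.017,-0.27,0.02,0],[-0.017,-0.27,0,0],[-0.017,-0.27,0,0],[-0.017,-0.27,0,0]]]}}

```text
clock: 6.68
tool_pos: [0.4636, 0.2971, 0.046]
orientation: [-180.0, -0.0, -97.4]
force: [-8.4, -2.1, 19.0]
opening: 0.0003
gripper_force: 9.4
```

Both keys went home (force rose to about 18 N with z steady). Now to the tile.

Emit:
{"fn": "send_rows", "kwargs": {"increments": [[[0,0,0.3,0],[0,0,0.5,0],[0.035,-1,0.5,0],[0.035,-1,0.5,0],[0.035,-1,0.5,0],[0.035,-1,0.5,0]]]}}

```text
clock: 7.42
tool_pos: [0.4701, 0.0942, 0.1445]
orientation: [180.0, -0.0, -97.7]
force: [0.1, 1.3, 0.4]
opening: 0.0005
gripper_force: 0.0
```

Emit:
{"fn": "send_rows", "kwargs": {"increments": [[[0,-0.323,0,0],[0,-0.323,0,0],[0,-0.323,0,0],[0,-0.323,0,0],[0,-0.323,0,0],[0,-0.323,0,0]]], "jaw": 1}}

```text
clock: 8.18
tool_pos: [0.4707, 0.033, 0.1445]
orientation: [180.0, -0.0, -97.4]
force: [0.3, 0.3, 0.2]
opening: 0.0549
gripper_force: 0.0
```

```bash
python3 - <<'E'
from h import *
print(ctrl.get_obs()["tool_pos"],ctrl.get_obs()["opening"])
save("wrist","w1.png"); save("side","side3.png")
b=near("tile","side",(.47,.0225),.04)
if b: print(b[0],fit(TILE,{"side":b[1]},(.47,.0225,-.13)))
E
```

```text
[0.47073525 0.03296925 0.14451617] 0.05486579934112634
7.034209484724494 (array([ 0.46953964,  0.02323835, -0.09691738]), np.float64(0.06815522909164429))
```

View pics/w1.png

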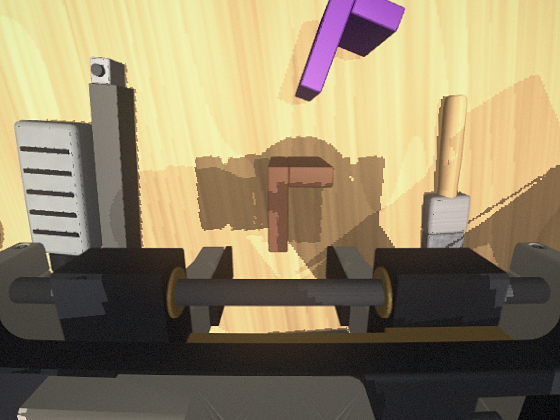

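The wrist view shows the clay tile upright at (285,200), its wide leg centred between the fingers and the bar at left (115,160). I'll descend and grip.

Emit:
{"fn": "send_rows", "kwargs": {"increments": [[[0,0,-0.1,0],[0,0,-0.2,0],[0,0,-0.3,0],[0,0,-0.4,0],[0,0,-0.48,0],[0,0,-0.51,0],[0,0,-0.51,0]]]}}

```text
clock: 9.2
tool_pos: [0.4707, 0.0322, 0.0425]
orientation: [180.0, -0.0, -97.5]
force: [-0.1, -0.1, -0.4]
opening: 0.0877
gripper_force: 0.0
```

Emit:
{"fn": "send_rows", "kwargs": {"increments": [[[0,0,0,0],[0,0,0,0],[0,0,0,0],[0,0,0,0],[0,0,0,0],[0,0,0,0],[0,0,0,0],[0,0,0,0]]], "jaw": 0}}

```text
clock: 10.2
tool_pos: [0.471, 0.0324, 0.0426]
orientation: [-180.0, 0.0, -97.5]
force: [1.0, 0.6, -1.5]
opening: 0.016
gripper_force: 30.0
```

```bash
python3 - <<'E'
from h import *
o=ctrl.get_obs();print(o["clock"],o["tool_pos"],o["orientation"],o["opening"],o["gripper_force"],o["force"])
save("side","side4.png")
b=near("tile","side",(.47,.0225),.04)
if b: print(b[0],b[1].sum(),fit(TILE,{"side":b[1]},(.47,.0225,-.13)))
E
```

```text
10.2 [0.47095176 0.03241394 0.04262532] [-1.79974044e+02  1.63177970e-02 -9.75010382e+01] 0.016041794225274564 29.99530792236328 [ 0.98772426  0.62906832 -1.50787944]
7.732855681140245 732.0 (array([ 0.46760865,  0.02283132, -0.10610587]), np.float64(0.3903467059135437))
```

Emit:
{"fn": "send_rows", "kwargs": {"increments": [[[0,0,0.02,0],[0.1,0,0.02,0],[0.3,0.1,0.02,-0.0535],[0.5,0.225,0.02,-0.0535],[0.65,0.225,0.02,-0.0535],[0.71,0.225,0.02,-0.0535],[0.71,0.225,0.02,-0.0535],[0.71,0.225,0.02,-0.0535]]]}}

```text
clock: 11.3
tool_pos: [0.6114, 0.0768, 0.0464]
orientation: [179.9, -0.0, -102.1]
force: [-0.6, -0.8, -2.8]
opening: 0.0158
gripper_force: 30.0
```

```bash
python3 - <<'E'
from h import *
o=ctrl.get_obs();print(o["tool_pos"],o["orientation"],o["force"])
im=save("top","t5.png"); s=save("side","s5.png"); w=save("wrist","w5.png")
cv2.imwrite("pics/c5.png",np.hstack([cv2.resize(im[120:270,200:400],(400,300)),cv2.resize(s[150:300,150:350],(400,300))])[:,:,::-1])
E
```

```text
[0.61135667 0.07684701 0.04640945] [ 1.79937830e+02 -2.31136651e-02 -1.02133413e+02] [-0.55757561 -0.77522638 -2.8291159 ]
```

View pics/w5.png

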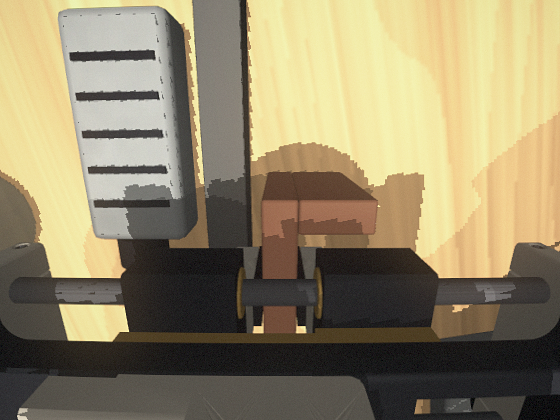

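View pics/c5.png

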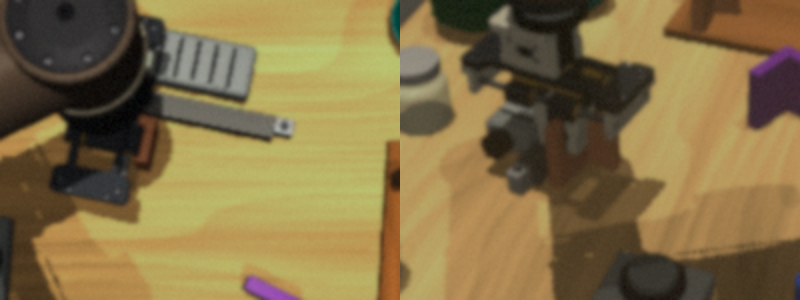

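The tile hangs upright, parallel to the bar, with a gap of about 1 cm. Easing it in along the bar normal.

Emit:
{"fn": "send_rows", "kwargs": {"increments": [[[0.02,-0.004,0,0],[0.04,-0.0085,0,0],[0.04,-0.0085,0,0],[0.04,-0.0085,0,0]]]}}

```text
clock: 11.95
tool_pos: [0.6206, 0.0755, 0.0464]
orientation: [180.0, -0.0, -102.1]
force: [-0.0, 0.3, -2.3]
opening: 0.0157
gripper_force: 30.0
```

Emit:
{"fn": "send_rows", "kwargs": {"increments": [[[0.0075,-0.0016,0,0],[0.0075,-0.0016,0,0],[0.0075,-0.0016,0,0]]]}}

```text
clock: 12.32
tool_pos: [0.6221, 0.0753, 0.0465]
orientation: [180.0, -0.0, -102.1]
force: [-0.4, 0.4, -1.7]
opening: 0.0162
gripper_force: 30.0
```

Emit:
{"fn": "send_rows", "kwargs": {"increments": [[[0.0075,-0.0016,0,0],[0.0075,-0.0016,0,0],[0.0075,-0.0016,0,0]]]}}

```text
clock: 12.7
tool_pos: [0.6236, 0.0749, 0.0465]
orientation: [180.0, -0.0, -102.1]
force: [-0.8, -0.3, -2.3]
opening: 0.0157
gripper_force: 30.0
```

Emit:
{"fn": "send_rows", "kwargs": {"increments": [[[0.0075,-0.0016,0,0],[0.0075,-0.0016,0,0],[0.0075,-0.0016,0,0]]]}}

```text
clock: 13.08
tool_pos: [0.6237, 0.0747, 0.0463]
orientation: [179.9, -0.0, -102.1]
force: [-5.4, 3.0, 0.8]
opening: 0.0158
gripper_force: 30.0
```

Emit:
{"fn": "send_rows", "kwargs": {"increments": [[[0.0025,-0.0005,0,0],[-0.0055,-0.0375,0,0],[-0.0135,-0.075,0,0],[-0.0215,-0.112,0,0],[-0.0295,-0.149,0,0],[-0.037,-0.186,0,0],[-0.037,-0.186,0,0]]]}}

```text
clock: 13.95
tool_pos: [0.6156, 0.0372, 0.0457]
orientation: [179.8, -0.1, -102.2]
force: [-5.3, 2.1, -1.9]
opening: 0.0159
gripper_force: 30.0
```

Emit:
{"fn": "send_rows", "kwargs": {"increments": [[[-0.006,-0.0375,0,0],[-0.0135,-0.075,0,0],[-0.021,-0.112,0,0],[-0.029,-0.149,0,0],[-0.0365,-0.1865,0,0],[-0.045,-0.2205,0,0],[-0.045,-0.2205,0,0]]]}}

```text
clock: 14.82
tool_pos: [0.6062, -0.0069, 0.0455]
orientation: [179.7, -0.1, -102.2]
force: [-6.3, 2.3, -2.8]
opening: 0.0164
gripper_force: 30.0
```

Emit:
{"fn": "send_rows", "kwargs": {"increments": [[[-0.007,-0.0375,0,0],[-0.0145,-0.075,0,0],[-0.0225,-0.112,0,0],[-0.03,-0.149,0,0],[-0.0375,-0.186,0,0],[-0.0425,-0.21,0,0],[-0.0425,-0.21,0,0],[-0.0425,-0.21,0,0]]]}}

```text
clock: 15.82
tool_pos: [0.5973, -0.0486, 0.0453]
orientation: [179.7, -0.1, -102.2]
force: [-6.8, 4.2, -2.2]
opening: 0.0159
gripper_force: 30.0
```

Wide pass is done (tile centre at about −64 mm along the bar). Backing off, then turning for the narrow face.

Emit:
{"fn": "send_rows", "kwargs": {"increments": [[[-0.147,0.03,0,0],[-0.3,0.06,0,0],[-0.39,0.2,0,0.12],[-0.38,0.4,0,0.24],[-0.35,0.6,0,0.36],[-0.305,0.746,0,0.5236],[-0.305,0.746,0,0.5236]]]}}

```text
clock: 16.7
tool_pos: [0.5407, 0.1029, 0.0469]
orientation: [-179.9, -0.0, -56.7]
force: [-1.4, -1.2, -1.8]
opening: 0.0155
gripper_force: 30.0
```

Emit:
{"fn": "send_rows", "kwargs": {"increments": [[[0,0,0,0.12],[0,0,0,0.24],[0,0,0,0.36],[0,0,0,0.48],[0,0,0,0.5236],[0,0,0,0.5236],[0,0,0,0.5236]]]}}

```text
clock: 17.58
tool_pos: [0.5394, 0.1005, 0.0466]
orientation: [-180.0, -0.0, -12.2]
force: [-0.4, -0.1, -2.2]
opening: 0.0158
gripper_force: 30.0
```

```bash
python3 - <<'E'
from h import *
o=ctrl.get_obs();print(o["tool_pos"],o["orientation"],o["force"],o["joint_pos"])
save("wrist","w6.png")
im=save("side","s6.png")
th=np.radians(o["orientation"][2]+90); t=o["tool_pos"]
p=(t[0]+.0105*np.sin(th),t[1]-.0105*np.cos(th),th)
b=near("tile","side",p,.04)
if b: print(b[0],b[1].sum()); print(p,fit(TILE,{"side":b[1]},p,.003))
E
```

```text
[0.53940917 0.10052212 0.04661288] [-1.79995077e+02 -1.11559451e-02 -1.21927319e+01] [-0.3524042  -0.12489745 -2.21053367] [ 3.10194741e+01  1.94533816e+01 -2.79760986e+01  5.98863559e-03
 -4.25590183e+01  4.67833838e+01]
7.984441055331462 501.0
(np.float64(0.5496723198923358), np.float64(0.098304512372071), np.float64(1.3579930102639117)) (array([0.54896637, 0.09828225, 1.3206301 ]), np.float64(0.5889812707901001))
```

View pics/w6.png

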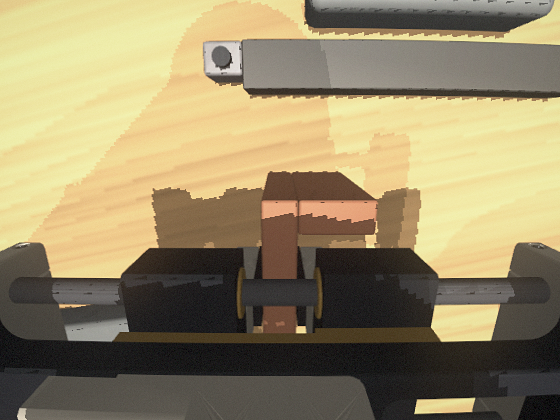

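The tile's narrow face faces the bar squarely, with about 50 mm to go. Advancing.

Emit:
{"fn": "send_rows", "kwargs": {"increments": [[[0.05,-0.011,0,0],[0.11,-0.023,0,-0.006],[0.16,-0.034,0,-0.006],[0.205,-0.044,0,-0.006],[0.225,-0.0483,0,-0.006],[0.225,-0.0483,0,-0.006],[0.225,-0.0483,0,-0.006]]]}}

```text
clock: 18.6
tool_pos: [0.584, 0.0908, 0.0465]
orientation: [180.0, 0.0, -12.6]
force: [-0.0, 0.2, -2.1]
opening: 0.0158
gripper_force: 30.0
```

Emit:
{"fn": "send_rows", "kwargs": {"increments": [[[0.0075,-0.0016,0,0],[0.0075,-0.0016,0,0],[0.0075,-0.0016,0,0]]]}}

```text
clock: 18.98
tool_pos: [0.5857, 0.0906, 0.0466]
orientation: [-180.0, -0.0, -12.6]
force: [0.0, 0.6, -2.4]
opening: 0.0159
gripper_force: 30.0
```

Emit:
{"fn": "send_rows", "kwargs": {"increments": [[[0.0075,-0.0016,0,0],[0.0075,-0.0016,0,0],[0.0075,-0.0016,0,0]]]}}

```text
clock: 19.35
tool_pos: [0.5873, 0.0902, 0.0465]
orientation: [180.0, 0.0, -12.6]
force: [0.5, -0.7, -2.3]
opening: 0.0158
gripper_force: 30.0
```

Emit:
{"fn": "send_rows", "kwargs": {"increments": [[[0.005,-0.001,0,0],[0.005,-0.001,0,0],[0.005,-0.001,0,0]]]}}

```text
clock: 19.73
tool_pos: [0.5878, 0.09, 0.0465]
orientation: [180.0, 0.0, -12.6]
force: [-4.2, 1.0, 0.2]
opening: 0.0157
gripper_force: 30.0
```

Emit:
{"fn": "send_rows", "kwargs": {"increments": [[[0.003,-0.0005,0,0],[-0.005,-0.0375,0,0],[-0.013,-0.075,0,0],[-0.021,-0.112,0,0],[-0.029,-0.149,0,0],[-0.0365,-0.186,0,0],[-0.0365,-0.186,0,0]]]}}

```text
clock: 20.6
tool_pos: [0.5798, 0.0523, 0.046]
orientation: [179.9, 0.1, -12.7]
force: [-4.7, 1.0, -2.5]
opening: 0.016
gripper_force: 30.0
```

Emit:
{"fn": "send_rows", "kwargs": {"increments": [[[-0.006,-0.0375,0,0],[-0.0135,-0.075,0,0],[-0.021,-0.112,0,0],[-0.029,-0.149,0,0],[-0.0365,-0.1865,0,0],[-0.0445,-0.2205,0,0],[-0.0445,-0.2205,0,0]]]}}

```text
clock: 21.48
tool_pos: [0.5705, 0.0085, 0.0459]
orientation: [180.0, 0.2, -12.7]
force: [-5.6, 2.0, -2.6]
opening: 0.0156
gripper_force: 30.0
```

Emit:
{"fn": "send_rows", "kwargs": {"increments": [[[-0.007,-0.0375,0,0],[-0.0145,-0.075,0,0],[-0.0225,-0.112,0,0],[-0.03,-0.149,0,0],[-0.0375,-0.186,0,0],[-0.0425,-0.21,0,0],[-0.0425,-0.21,0,0],[-0.0425,-0.21,0,0]]]}}

```text
clock: 22.48
tool_pos: [0.5616, -0.0333, 0.0457]
orientation: [179.9, 0.2, -12.6]
force: [-6.2, 4.9, -2.6]
opening: 0.0156
gripper_force: 30.0
```

Narrow pass is done. Backing off and lifting, then measuring the board and the finished tiles.

Emit:
{"fn": "send_rows", "kwargs": {"increments": [[[-0.15,0.03,0,0],[-0.25,0.05,0.2,0],[-0.25,0.05,0.5,0],[-0.25,0.05,0.65,0],[-0.25,0.05,0.65,0]]]}}

```text
clock: 23.1
tool_pos: [0.5162, -0.0228, 0.1799]
orientation: [-179.8, -0.4, -12.6]
force: [-0.5, 0.1, -3.5]
opening: 0.0161
gripper_force: 30.0
```

```bash
python3 - <<'E'
from h import *
o=ctrl.get_obs();print(o["clock"],o["tool_pos"],o["orientation"],o["force"])
im=save("top","t7.png"); ctrl.snapshot("side")
P={}
ig=np.zeros((420,560),bool)
for n,p0 in (("done_a",(.543,-.256)),("done_b",(.5436,-.343))):
    for c in ("top","side"):
        b=near(n,c,p0,.05); 
        if not b or b[0]>25: print(n,c,"none",b and b[0]); continue
        if c=="top": ig|=b[1]>.5
        r=min((fit(TILE,{c:b[1]},(*p0,a),.014) for a in (-.1,1.5,3.,-1.6)),key=lambda r:r[1]); print(n,c,np.round(r[0],4),round(r[1],3)); 
        if c=="top": P[n]=r[0]
b=near("board","top",(.494,-.3),.01)
ig=cv2.dilate(ig.astype(np.uint8),np.ones((7,7)))>0
mk=b[1].copy(); mk[ig]=0
def f(p): 
    s=sil("top",BOARD,p); s[ig]=0; return 1-np.minimum(s,mk).sum()/np.maximum(s,mk).sum()
r=min((minimize(f,(.494,-.30,a),method='Nelder-Mead',options=dict(initial_simplex=[(.494,-.3,a),(.504,-.3,a),(.494,-.29,a),(.494,-.3,a+.08)])) for a in(-.1,0,)),key=lambda r:r.fun)
print("board",np.round(r.x,4),np.degrees(r.x[2]),r.fun)
out=cv2.resize(im[:,:,::-1],None,fx=4,fy=4)
T=(r.x[0]-.047,r.x[1]+.015,np.pi/2+r.x[2])
for M,p,z in ((BOARD,r.x,0),(TILE,T,.014),*((TILE,q,.014) for q in P.values())):
    for bb in M: cv2.polylines(out,[cv2.convexHull(np.round(w2px("top",tf(bb,p,z))[:,::-1]*4+2).astype(np.int32))],True,(0,255,255),2)
cv2.imwrite("pics/c7.png",out[680:1200,1360:2060])
E
```

```text
23.1 [ 0.51616314 -0.02282518  0.17991861] [-179.82289718   -0.40832577  -12.59506932] [-0.53129566  0.05993542 -3.50290793]
done_a top [ 5.490e-01 -2.622e-01 -2.000e-04] 0.05
done_a side [ 0.5437 -0.2605  0.1907] 0.091
done_b top [ 0.5467 -0.3476  2.9669] 0.081
done_b side [ 0.5437 -0.2601  0.1947] 0.091
board [ 0.4942 -0.304  -0.078 ] -4.469746640971175 0.025383353233337402
```

View pics/c7.png

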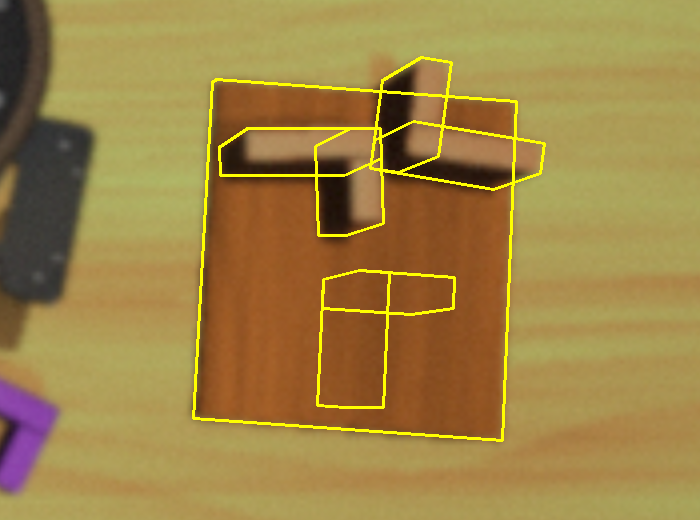

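The board fits well (0.494, −0.304, −4.5°). The planned footprint on the near half, drawn at (385,340) in the crop, is clear of both finished tiles. Carrying the tile over.

Emit:
{"fn": "send_rows", "kwargs": {"increments": [[[-0.05,-0.25,0,0],[-0.1,-0.5,0,0.05],[-0.15,-0.75,0,0.05],[-0.2,-1,0,0.05],[-0.2,-1,0,0.05]]]}}

```text
clock: 24.08
tool_pos: [0.4723, -0.226, 0.1756]
orientation: [180.0, 0.1, -8.6]
force: [0.1, 0.3, -1.8]
opening: 0.016
gripper_force: 30.0
```

Emit:
{"fn": "send_rows", "kwargs": {"increments": [[[-0.1,-0.15,0,0.044],[-0.19,-0.3075,0,0.044],[-0.19,-0.3075,0,0.044],[-0.19,-0.3075,0,0.044],[-0.19,-0.3075,0,0.044]]]}}

```text
clock: 24.7
tool_pos: [0.4361, -0.2841, 0.1764]
orientation: [-180.0, 0.0, -4.5]
force: [1.0, -0.1, -2.6]
opening: 0.0158
gripper_force: 30.0
```

Emit:
{"fn": "send_rows", "kwargs": {"increments": [[[0,0,-0.12,0],[0,0,-0.26,0],[0,0,-0.4,0],[0,0,-0.5,0],[0,0,-0.54,0],[0,0,-0.56,0],[0,0,-0.56,0],[0,0,-0.56,0]]]}}

```text
clock: 25.7
tool_pos: [0.4361, -0.2849, 0.0653]
orientation: [180.0, -0.1, -4.5]
force: [-0.3, -0.1, -1.9]
opening: 0.0161
gripper_force: 30.0
```

Emit:
{"fn": "send_rows", "kwargs": {"increments": [[[0,0,-0.015,0],[0,0,-0.03,0],[0,0,-0.035,0],[0,0,-0.035,0]]]}}

```text
clock: 26.2
tool_pos: [0.4355, -0.2848, 0.0574]
orientation: [-180.0, 0.0, -4.5]
force: [-0.5, 0.2, -2.5]
opening: 0.0158
gripper_force: 30.0
```

Emit:
{"fn": "send_rows", "kwargs": {"increments": [[[0,0,-0.007,0],[0,0,-0.007,0],[0,0,-0.007,0]]]}}

```text
clock: 26.58
tool_pos: [0.4358, -0.2849, 0.0566]
orientation: [180.0, -0.0, -4.5]
force: [-1.1, 1.3, 4.5]
opening: 0.0161
gripper_force: 30.0
```

Emit:
{"fn": "send_rows", "kwargs": {"increments": [[[0,0,0.004,0],[0,0,0.004,0],[0,0,0.004,0],[0,0,0.004,0],[0,0,0.004,0]]], "jaw": 0.4}}

```text
clock: 27.2
tool_pos: [0.4356, -0.2848, 0.0569]
orientation: [180.0, 0.0, -4.5]
force: [-0.4, 0.4, 0.5]
opening: 0.0349
gripper_force: 0.0
```

Emit:
{"fn": "send_rows", "kwargs": {"increments": [[[0,0,0.08,0],[0,0,0.2,0],[0,0,0.4,0],[0,0,0.7,0],[0,0,0.7,0],[0,0,0.7,0]]]}}

```text
clock: 27.95
tool_pos: [0.4354, -0.2846, 0.197]
orientation: [-180.0, -0.0, -4.6]
force: [0.7, 0.3, -0.7]
opening: 0.035
gripper_force: 0.0
```

```bash
python3 - <<'E'
from h import *
o=ctrl.get_obs();print(o["clock"],o["tool_pos"],o["opening"],o["force"])
w=save("wrist","w8.png"); s=save("side","s8.png")
cv2.imwrite("pics/c8.png",np.hstack([cv2.resize(w,(400,300)),cv2.resize(s[80:230,230:430],(400,300))])[:,:,::-1])
E
```

```text
27.95 [ 0.43535129 -0.28457817  0.19695544] 0.03495789037744436 [ 0.72177028  0.31353394 -0.72805219]
```

View pics/c8.png

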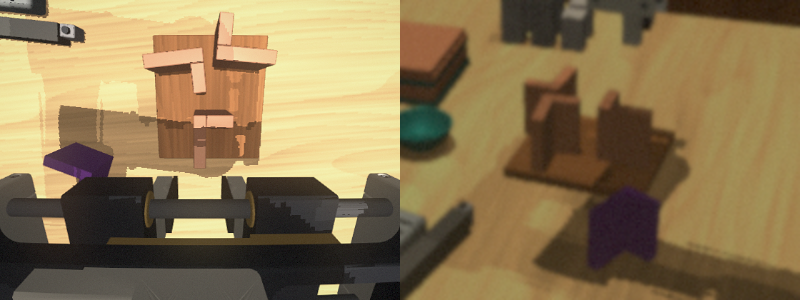

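The tile stands upright on the near half of the board (left crop (210,135), right crop (612,125)), both finished tiles are undisturbed, and the gripper is clear. Handing in.

```bash
python3 -c "
from plant import ctrl
print(ctrl.close_job())"
```

```text
the job is handed in; nothing more can be done
None
```

I pressed both keys in order, drew the tile's wide and then narrow face along the bar left to right, stood it upright on the ware board and handed the job in at about 28 s. No verdict came back.

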